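# Refit the T-handle on the block press

### The job

Put the loose T-handle back on the upright spindle of the small printing press: set its hub over the spindle nose, turn it gently while pressing lightly until the slot in its foot finds the cross key, and let it down fully home on the shoulder. Never force it against the press (more than 45 N would damage it), let go of it at the end, and leave the other things on the table where they are.

Things in the scene. Friction and masses are not known exactly. Their poses are not given: they have to be found in the camera images.
- handle_center (a point): centre of the loose steel T-handle, 35 mm above its foot. It stands upright on a square hub 40 mm (x) by 36 mm (y), 70 mm tall. A 14 mm round bar runs out both sides of the hub along x, axis 56 mm above the foot, 182 mm over its ball ends. Grasp the hub across its flat y faces, clear of the bar. Half a turn about z makes no difference. Mass 0.35 to 0.6 kg
- handle: the same T-handle, origin at the centre of its foot, axes as handle_center. In the foot: a blind upright bore, about 20 mm wide and 46 mm deep, for the spindle nose; and a straight slot along x, in line with the bar, right across the foot, 9.8 mm wide and 16 mm deep
- press_seat (a point): point on the spindle's upright axis, on top of the round shoulder (42 mm across) where the hub's foot rests when home, 150 mm above the table; axes as the press. Off the key's line, the foot rests on top of the cross key, 14 mm above home; the slot drops over the key when within about 3 degrees of it
- nose_tip (a point): tip of the steel spindle nose, 42 mm above the shoulder. Nose 17 mm thick, last 8 mm tapering to 8 mm. At its foot a straight cross key, 34 mm long, 8 mm thick, 14 mm high. The key's direction is not measured (these axes are the press's): seen from above it is turned 10 to 83 degrees counter-clockwise from the press's x. The spindle is stiff (0.6 N m) and does not turn when lightly rubbed
- press: small block-printing press, bolted down; origin on the table under the spindle axis, z up, x level and square to the crosshead. Base 200 (x) by 190 (y) by 18 mm; two columns at y = +/-72 mm; crosshead 44 (x) by 184 (y) mm, top 140 mm above the table, column nuts to 148 mm
- green_bottle: tall dark green glass bottle, 285 mm high, 76 mm across; origin at the centre of its underside; a bystander
- brown_bottle: tall brown glass bottle, 280 mm high, 66 mm across; origin at the centre of its underside; a bystander
- sugar_bowl: white china sugar bowl with its knobbed lid, one piece, 113 mm high, 96 mm across; origin at the centre of its underside; a bystander
- pencil_cup: white cup of pencils, 80 mm across, 175 mm high with the pencils; origin at the centre of its underside; a bystander
- eraser: white eraser, 45 x 22 x 14 mm; origin at the centre of its underside; a bystander
- sharpener: small red pencil sharpener, 42 x 26 x 22 mm; origin at the centre of its underside; a bystander
- ink_roller: ink roller lying on the table, 145 mm long along its x (wooden grip to -x, rubber roller to +x), 86 mm wide, 32 mm high; origin on its underside between grip and roller; a bystander
- lino_block: wooden printing block, 100 x 75 x 22 mm; origin at the centre of its underside; a bystander
Things that resemble listed ones, but are neither listed nor needed, are in the scene too. Leave any yellow look-alike of the handle alone.

How it is judged:
By the outcome, as a careful person would: the job done as asked, in the order asked, and still so for the second after the job is handed in, with the robot touching nothing.
It also fails if it takes over 70 s, if anything falls off the work surface, if the arm or the gripper's body presses on something with over 40 N, if the wrist force passes 120 N, or if a joint passes its speed limit or range.

### The arm

A 7-joint arm with a two-finger parallel gripper is mounted at the origin on the work surface. World frame = base frame: x ahead of the robot, y to its left, z up, the work surface at z = 0. Lengths are in m, angles in rad, forces in N, time in s.
With the tool pointing down it reaches from about 0.4 to 0.85 m from the base axis. Payload 10.4 kg.
Tool frame: the origin (TCP) lies midway between the tips of the shut fingers; the grasp point (between the pads) lies 19 mm behind it; z points along the fingers, y is the line along which they close (so a half turn about z gives the same grasp; the last joint's range is limited). The gripper opens to 87 mm and grips with 3 to 60 N. Pads are 19 mm wide; open, the fingers measure 117 mm over their backs; the gripper's body (75 mm by 190 mm) begins 51 mm behind the grasp point.
Start: joints at [-0.023, 0.332, -0.065, 1.46, 0.022, 1.35, -0.088], TCP at [0.625, 0, 0.223] pointing down, gripper open.
Joint ranges: [-2.6, 2.6], [-0.5, 2.12], [-1.47, 1.34], [0.16, 2.42], [-1.27, 4.41], [0.06, 2.06], [-2.6, 2.6]. Speed limits (rad/s): [2.22, 2.22, 2.79, 2.79, 3.14, 3.14, 3.14].

### API

Orientations are given as a unit quaternion [x, y, z, w].
In Python, from bench import r gives the robot as it stands.
- The arm moves only by the tool arm_command, never from a script. Its arguments are lists of equal length, an entry for each row: "xyz": the shift along the world's x, y, z in m, a list of three; "rot": the turn, a rotation vector about the world's x, y, z in rad, a list of three. In form: {"xyz": [[tx, ty, tz], ...], "rot": [[ax, ay, az], ...]}. A call has 1 to 20 rows; each row is the pose to reach, as a shift and turn from the pose commanded when the call began; what a row does not reach only later rows make up. A row lasts 1/12 s, in which the tool goes at most 41.7 mm and 7.16 degrees, less where a joint would pass 70% of its speed; a pose out of reach is approached as far as the arm can. A call with a gripper value outside its range is refused whole. "grip" is the opening, from 0 (shut) to 1 (fully open), set as the call begins (left out, the last holds). The fingers move at their own pace and stop on an object; "squeeze" is the grip in N (left out, the last holds). Time passes only in rows, so rows that repeat a pose let the fingers close. It gives the time, the measured TCP pose, the force, the opening and the grip force at its end, in the units of the state.
- r.read_state(): the state, without advancing time (a new reading comes with each control period).
- r.camera(name): name is "scene" or "side" or "wrist"; returns the picture (480x640x3 uint8, red, green, blue); there is no depth.
- r.camera_model(name): a dict with "fx", "fy", "cx", "cy" (pixels), "T" (4x4, takes a point from camera to world coordinates). Camera axes: x right, y up, looking along -z (the intrinsics and any distortion apply to the point x, -y, -z); pixel columns grow to the right and rows downward; lengths in m; the calibration is good to about 2 mm. A picture is of the moment at which its call begins: read the wrist's pose just before it. camera_model takes no time and is no camera call; for the wrist camera it gives the pose at the moment of the call.
- r.close_job(): hands the job in; it is judged then, once.
Trained networks look in the newest picture that a camera, given by its name, has taken for a name from the list of things; names that differ only in an ending like _2 or _b are one class to them, and where a whole thing is asked for, a point or a joint stands for the part that bears it (a point fixed in the world has none). Each returns a list of dicts, best first, with "conf" (0 to 1); they miss things now and then, are a little off and sometimes report something else, mostly with a low value. They report only what shows in the picture. A call takes as long as a camera call. They do not tell look-alikes from the thing itself.
- r.look_for(label, camera): "at" ([x, y, z] in m, in the coordinates of the camera as it stood for that picture, good to about 4 mm: the middle of the surface that is visible of it).
- r.spot_point(label, camera): "at" ([x, y, z] in m, in the coordinates of the camera as it stood for that picture, good to about 4 mm: a listed point, or the origin of a listed thing).
The state is a dict: "time": time; "joint_positions": joint angles; "joint_vel": joint speeds; "joint_torque": joint torques, N m; "ee_pos": TCP position; "eef_rot": TCP orientation; "ft_force": force on the tool from outside, world axes, zero at the start; "torque": the same for the moment, N m; "width": finger opening in m; "grip_force": force on a finger pad.
Only numpy, scipy, OpenCV 4.12 (cv2) and the standard library are available. Lean on these libraries where they do the work, as an engineer would, in place of code of your own. Each camera call takes 0.05 s, during which the arm holds its last target. There are 200 camera calls.

## Working session

There is one attempt and no reset: what is moved stays moved. The work goes in short steps, Python scripts to look and compute and a tool call to move; the robot and the scene stay as the last step left them, time stands still between calls to the robot, and variables do not carry over. Pictures are saved under pics/ and viewed, at most 10 in all, crops included, and the job is handed in when it is done.

Besides the shell and the picture viewer there is one more tool, called after "Emit:" as name(argument=value, ...) on one line, values as JSON. arm_command: Moves the arm, as the interface text tells. Its arguments: {"type":"object","properties":{"xyz":{"type":"array"},"rot":{"type":"array"},"grip":{"type":"number"},"squeeze":{"type":"number"}},"required":["xyz","rot"]}

```bash
mkdir -p pics; cat > h.py <<'E'
import numpy as np, cv2
from bench import r
def W(c,p,m=None):
    T=np.array((m or r.camera_model(c))["T"]); return (T@np.r_[p,1])[:3]
def shot(c,n):
    cv2.imwrite(f'pics/{n}.png',cv2.cvtColor(r.camera(c),cv2.COLOR_RGB2BGR))
def det(c,labels,f='spot_point'):
    for l in labels:
        for d in getattr(r,f)(l,c)[:3]: print(c,f,l,round(d['conf'],2),W(c,d['at']).round(4))
def pix(c,p,m=None):
    m=m or r.camera_model(c); q=np.linalg.inv(np.array(m["T"]))@np.r_[p,1]
    return np.array([m['cx']+m['fx']*q[0]/-q[2], m['cy']-m['fy']*q[1]/-q[2]])
E
python3 - <<'E'
from h import *
for c in ['scene','side']:
    shot(c,c+'0'); det(c,['handle_center','handle','press_seat','nose_tip','press','green_bottle','brown_bottle','sugar_bowl','pencil_cup'])
m=r.camera_model('scene');print(m.keys());print(r.read_state()['time'])
a=cv2.imread('pics/scene0.png');b=cv2.imread('pics/side0.png')
E
```

```text
scene spot_point handle_center 0.64 [ 0.5097 -0.3453  0.0294]
scene spot_point handle_center 0.54 [ 0.2335 -0.4291  0.0339]
scene spot_point handle_center 0.49 [ 0.3322  0.1784 -0.0025]
scene spot_point handle 0.97 [ 0.4704 -0.6561  0.0008]
scene spot_point handle 0.93 [ 0.5145 -0.3452  0.001 ]
scene spot_point handle 0.89 [ 0.2329 -0.4303 -0.0013]
scene spot_point press_seat 0.78 [ 0.6259 -0.04    0.1463]
scene spot_point nose_tip 0.78 [ 0.6281 -0.0396  0.1901]
scene spot_point nose_tip 0.39 [ 0.5121 -0.3448 -0.0013]
scene spot_point press 0.69 [ 0.6277 -0.039  -0.    ]
scene spot_point green_bottle 0.55 [ 0.6225  0.4208 -0.0014]
scene spot_point brown_bottle 0.69 [ 0.6619 -0.4441 -0.0024]
scene spot_point sugar_bowl 0.91 [ 0.5095  0.319  -0.0028]
scene spot_point pencil_cup 0.66 [ 7.732e-01 -2.100e-01 -1.000e-04]
scene spot_point pencil_cup 0.42 [ 0.6612 -0.4436 -0.0043]
side spot_point handle_center 0.83 [ 0.4724 -0.6587  0.0382]
side spot_point handle_center 0.74 [ 0.2436 -0.4304  0.0382]
side spot_point handle_center 0.7 [ 0.5164 -0.3489  0.0343]
side spot_point handle 0.94 [ 0.2331 -0.4326  0.0021]
side spot_point handle 0.86 [ 0.5114 -0.3458  0.0043]
side spot_point handle 0.73 [ 0.4749 -0.6535  0.0013]
side spot_point press_seat 0.55 [ 0.6299 -0.0401  0.1542]
side spot_point nose_tip 0.77 [ 0.629  -0.0406  0.1939]
side spot_point press 0.65 [ 0.6285 -0.0424  0.0014]
side spot_point green_bottle 0.85 [0.6247 0.4156 0.0052]
side spot_point brown_bottle 0.75 [ 0.6629 -0.4503  0.0056]
side spot_point brown_bottle 0.44 [ 0.5118 -0.3492  0.037 ]
side spot_point sugar_bowl 0.9 [0.5156 0.3152 0.0034]
side spot_point pencil_cup 0.77 [ 0.778  -0.2164  0.0026]
dict_keys(['fx', 'fy', 'cx', 'cy', 'T'])
1.0
```

View pics/scene0.png

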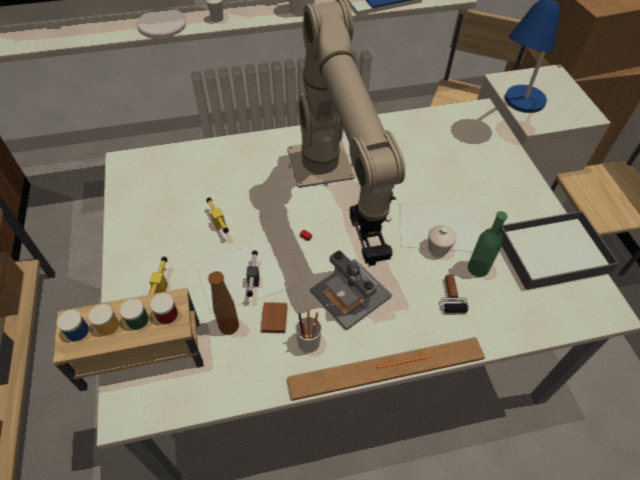

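View pics/side0.png

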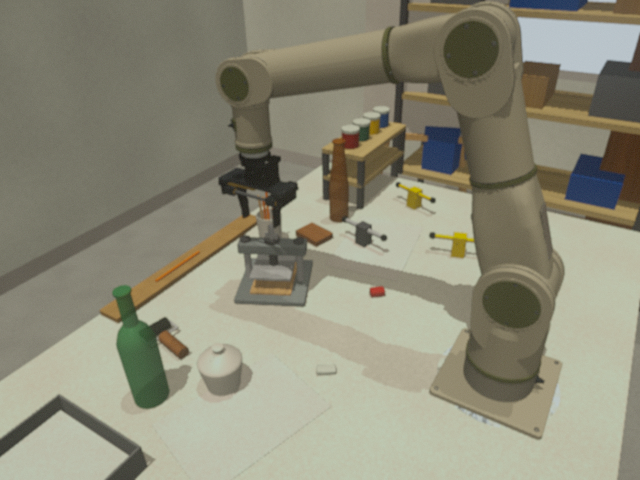

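```bash
python3 - <<'E'
from h import *
for c in ['scene','side']:
    for p in [(.512,-.346,.035),(.472,-.656,.035),(.233,-.43,.035),(.628,-.04,.192)]: print(c,p,pix(c,p).round())
print(r.camera_model('wrist')); print(r.read_state())
E
```

```text
scene (0.512, -0.346, 0.035) [252. 276.]
scene (0.472, -0.656, 0.035) [157. 283.]
scene (0.233, -0.43, 0.035) [218. 217.]
scene (0.628, -0.04, 0.192) [353. 260.]
side (0.512, -0.346, 0.035) [363. 235.]
side (0.472, -0.656, 0.035) [414. 198.]
side (0.233, -0.43, 0.035) [459. 246.]
side (0.628, -0.04, 0.192) [270. 225.]
{'fx': 404.04005189447076, 'fy': 404.04005189447076, 'cx': 319.1797332989405, 'cy': 239.890528544415, 'T': array([[ 9.99999180e-01, -7.18387700e-05, -1.27823752e-03,
         6.25646863e-01],
       [ 4.24208986e-04,  9.60615116e-01,  2.77882024e-01,
         7.68707327e-02],
       [ 1.20793158e-03, -2.77882339e-01,  9.60614359e-01,
         3.83820496e-01],
       [ 0.00000000e+00,  0.00000000e+00,  0.00000000e+00,
         1.00000000e+00]])}
{'time': 1.0, 'joint_positions': array([-0.02258901,  0.33218247, -0.06470347,  1.46009159,  0.02162325,
        1.349872  , -0.08851167]), 'joint_vel': array([-0.00194502, -0.00057815,  0.00024054, -0.00027868, -0.000533  ,
       -0.00117364,  0.00053008]), 'joint_torque': array([-1.99039292e-03, -6.23050690e+01,  2.27166340e-02, -3.90132487e+01,
       -6.14970038e-02,  3.13185726e-02, -4.79711929e-06]), 'ee_pos': array([6.25036592e-01, 6.75723307e-06, 2.22590517e-01]), 'eef_rot': array([7.07110746e-01, 7.07102813e-01, 5.07498808e-05, 4.97811105e-05]), 'ft_force': array([-0.06656164, -0.98227853, -0.10122954]), 'torque': array([-0.01581455, -0.03676365, -0.03277555]), 'grip_force': 0.0, 'width': 0.08712350534219741}
```

The steel handle is at scene pixel (252,276), with its bar roughly along world x. The two yellow ones at (157,283) and (218,217) are look-alikes. The press spindle is at about (353,262). Next is the wrist view.

```bash
python3 - <<'E'
from h import *
shot('wrist','w0'); det('wrist',['nose_tip','press_seat','press'])
m=r.camera_model('wrist'); u=pix('wrist',[.628,-.04,.16],m); print(u)
E
```

```text
wrist spot_point press_seat 0.82 [ 0.6299 -0.0402  0.1509]
wrist spot_point press 0.58 [ 0.633  -0.0416  0.0012]
[322.50050535 321.6410967 ]
```

View pics/w0.png

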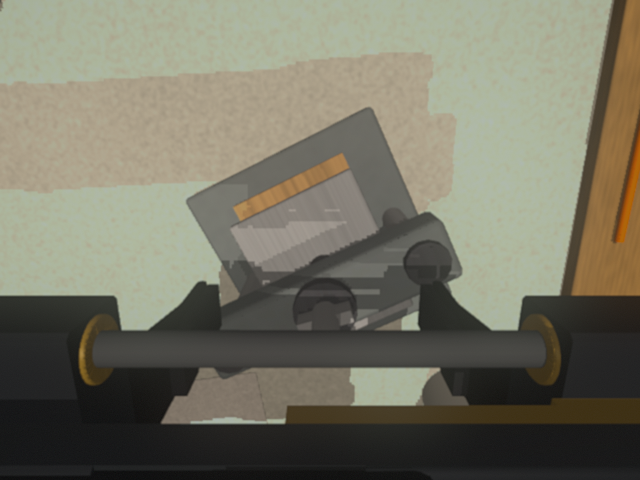

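The crosshead (press y) runs about 23° counter-clockwise from world x, and a gripper bar hides the spindle. I'll move so the wrist camera is straight above it.

Emit:
arm_command(xyz=[[0.001,-0.03,0.01],[0.002,-0.06,0.02],[0.003,-0.09,0.02],[0.004,-0.117,0.02],[0.004,-0.117,0.02],[0.004,-0.117,0.02]], rot=[[0,0,0],[0,0,0],[0,0,0],[0,0,0],[0,0,0],[0,0,0]])

```text
time: 1.7
ee_pos: [0.6288, -0.1191, 0.2424]
eef_rot: [0.708, 0.706, -0.0, 0.0]
ft_force: [-0.3, 0.7, -0.1]
width: 0.087
grip_force: 0.0
```

```bash
python3 - <<'E'
from h import *
shot('wrist','w1'); det('wrist',['nose_tip','press_seat','press'])
m=r.camera_model('wrist'); u=pix('wrist',[.629,-.04,.164],m); print(u,pix('wrist',[.629,-.04,.192],m),r.read_state()['ee_pos'])
a=cv2.imread('pics/w1.png');x,y=u.astype(int)
y0=max(0,y-100);c=a[y0:y+100,x-130:x+130];cv2.imwrite('pics/w1c.png',cv2.resize(c,None,fx=3,fy=3,interpolation=2));print(y0,x-130)
E
```

```text
wrist spot_point nose_tip 0.62 [ 0.6286 -0.0345  0.1911]
wrist spot_point nose_tip 0.32 [ 0.5126 -0.3439  0.0307]
wrist spot_point press_seat 0.95 [ 0.6286 -0.0398  0.1499]
wrist spot_point press 0.62 [ 0.6308 -0.0376  0.0027]
[317.54020519 125.9691762 ] [317.38960248 126.31953213] [ 0.62918833 -0.11528562  0.24253941]
25 187
```

View pics/w1c.png

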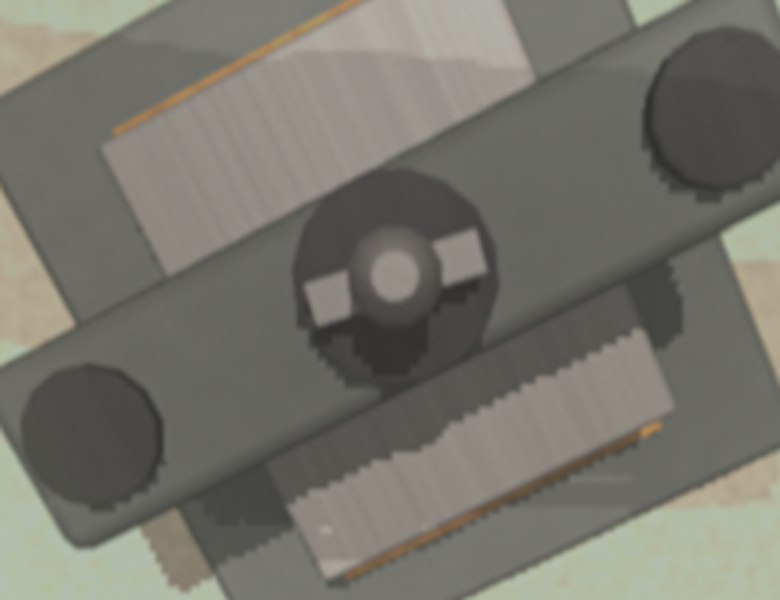

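The view shows the nose tip at crop (394,275) and the bright cross key from (311,306) to (482,250). I'll turn those into metric values, and measure the handle's bar direction once I'm above it.

```bash
cat >> h.py <<'E'
def ray(m,u,v,z):
    T=np.array(m["T"]); d=T[:3,:3]@[(u-m['cx'])/m['fx'],-(v-m['cy'])/m['fy'],-1]; o=T[:3,3]
    return o+d*(z-o[2])/d[2]
E
python3 - <<'E'
from h import *
r.camera('wrist')
det('wrist',['nose_tip','press_seat']); 
for i in range(3): print(r.read_state()['ee_pos'],r.read_state()['time'],r.read_state()['eef_rot'].round(4))
m=r.camera_model('wrist'); print(np.array(m['T'])[:3].round(4))
f=lambda x,y,z: ray(m,187+x/3,25+y/3,z)
a=f(311,306,.164);b=f(482.5,250,.164);print(a,b,np.degrees(np.arctan2(*(b-a)[1::-1])),np.linalg.norm(b-a),(a+b)/2)
print('nose',f(394,275,.192),'shoulder',f(395,278,.15))
p=f(22,430,.148);q=f(645,110,.148);p=f(91,436,.148);q=f(722,110,.148);print('nuts',p,q,np.degrees(np.arctan2(*(q-p)[1::-1])),(p+q)/2,np.linalg.norm(p-q))
E
```

```text
wrist spot_point nose_tip 0.9 [ 0.6278 -0.0374  0.1909]
wrist spot_point press_seat 0.65 [ 0.6274 -0.0423  0.1517]
[ 0.62913758 -0.1159237   0.24259605] 2.05 [ 7.066e-01  7.076e-01  1.000e-04 -0.000e+00]
[ 0.62913758 -0.1159237   0.24259605] 2.05 [ 7.066e-01  7.076e-01  1.000e-04 -0.000e+00]
[ 0.62913758 -0.1159237   0.24259605] 2.05 [ 7.066e-01  7.076e-01  1.000e-04 -0.000e+00]
[[ 1.     -0.0015 -0.0017  0.6296]
 [ 0.0019  0.9607  0.2776 -0.0391]
 [ 0.0013 -0.2776  0.9607  0.4039]]
[ 0.61363877 -0.04126141  0.164     ] [ 0.64610692 -0.03104359  0.164     ] 17.468946018896595 0.03403799181565655 [ 0.62987285 -0.0361525   0.164     ]
nose [ 0.62947121 -0.03599006  0.192     ] shoulder [ 0.62963986 -0.03594837  0.15      ]
nuts [ 0.56607789 -0.06769471  0.148     ] [ 0.69333785 -0.00444931  0.148     ] 26.426366242037854 [ 0.62970787 -0.03607201  0.148     ] 0.1421093895394256
```

Emit:
arm_command(xyz=[[-0.015,-0.03,0],[-0.03,-0.06,0],[-0.045,-0.09,0],[-0.06,-0.12,0],[-0.075,-0.15,0],[-0.09,-0.18,0],[-0.105,-0.21,0],[-0.117,-0.24,0],[-0.117,-0.28,0],[-0.117,-0.28,0],[-0.117,-0.28,0],[-0.117,-0.28,0]], rot=[[0,0,0],[0,0,0],[0,0,0],[0,0,0],[0,0,0],[0,0,0],[0,0,0],[0,0,0],[0,0,0],[0,0,0],[0,0,0],[0,0,0]])

```text
time: 3.05
ee_pos: [0.5125, -0.3962, 0.2424]
eef_rot: [0.707, 0.707, 0.0, -0.0]
ft_force: [0.2, 0.4, -0.3]
width: 0.0866
grip_force: 0.0
```

```bash
python3 - <<'E'
from h import *
print(r.read_state()['ee_pos']); shot('wrist','w2'); m=r.camera_model('wrist'); det('wrist',['handle_center','handle'])
import json; m['T']=np.array(m['T']).tolist(); json.dump({k:m[k] for k in ['fx','fy','cx','cy','T']},open('m2.json','w'))
print(pix('wrist',[.512,-.346,.07],m))
E
```

```text
[ 0.5125139  -0.39615991  0.24235888]
wrist spot_point handle_center 0.61 [ 0.2345 -0.4305  0.0348]
wrist spot_point handle 0.84 [ 0.4686 -0.6499 -0.0027]
wrist spot_point handle 0.8 [ 0.2362 -0.4326 -0.0043]
[316.87915579 158.23979054]
```

View pics/w2.png

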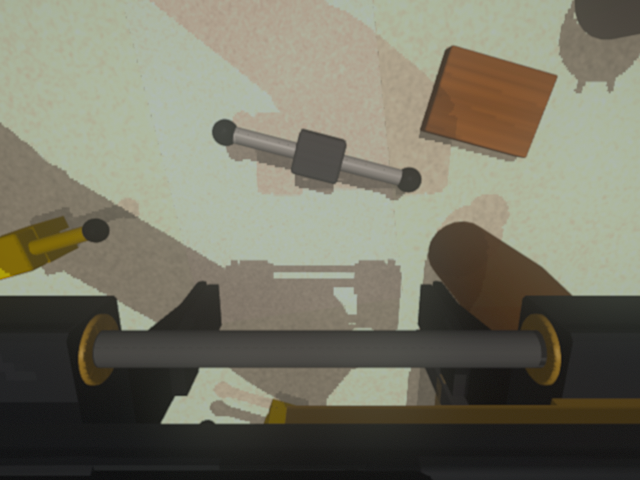

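The handle shows hub top at (319,156) and ball ends at (224,132) and (409,180). The lino block is at the right, well clear.

```bash
python3 - <<'E'
from h import *
import json; m=json.load(open('m2.json'))
a=ray(m,224,132,.056);b=ray(m,409,180,.056);print(a,b,np.degrees(np.arctan2(*(b-a)[1::-1])),np.linalg.norm(b-a),(a+b)/2,'hub',ray(m,319.5,156.5,.07))
a=ray(m,304,129,.07);b=ray(m,346.5,141,.07);print(np.degrees(np.arctan2(*(b-a)[1::-1])),np.linalg.norm(b-a))
E
```

```text
[ 0.43469213 -0.32585551  0.056     ] [ 0.59113688 -0.3653575   0.056     ] -14.170870771327884 0.16135478803733716 [ 0.51291451 -0.34560651  0.056     ] hub [ 0.51412589 -0.34460665  0.07      ]
-15.14032482483298 0.035286807273703445
```

Emit:
arm_command(xyz=[[0,0.01,0],[0,0.02,0],[0,0.03,0],[0,0.04,0],[0.0005,0.0505,0],[0.0005,0.0505,0],[0.0005,0.0505,0],[0.0005,0.0505,0],[0.0005,0.0505,0],[0.0005,0.0505,0],[0.0005,0.0505,0],[0.0005,0.0505,-0.03],[0.0005,0.0505,-0.06],[0.0005,0.0505,-0.09],[0.0005,0.0505,-0.11],[0.0005,0.0505,-0.11],[0.0005,0.0505,-0.11]], rot=[[0,0,0.12],[0,0,0.24],[0,0,0.36],[0,0,0.48],[0,0,0.6],[0,0,0.72],[0,0,0.84],[0,0,0.96],[0,0,1.08],[0,0,1.2],[0,0,1.323],[0,0,1.323],[0,0,1.323],[0,0,1.323],[0,0,1.323],[0,0,1.323],[0,0,1.323]], grip=1)

```text
time: 4.62
ee_pos: [0.5126, -0.3454, 0.1325]
eef_rot: [0.123, 0.992, 0.0, -0.001]
ft_force: [0.4, 0.3, 1.2]
width: 0.0871
grip_force: 0.0
```

```bash
python3 - <<'E'
from h import *
from scipy.spatial.transform import Rotation as R
s=r.read_state(); print(s['ee_pos'],R.from_quat(s['eef_rot']).as_matrix().round(3),s['joint_positions'].round(2))
shot('wrist','w3'); m=r.camera_model('wrist'); print(pix('wrist',[.513,-.3455,.07],m)); det('wrist',['handle_center','handle'])
E
```

```text
[ 0.51257359 -0.34541589  0.13252114] [[-0.97   0.244 -0.001]
 [ 0.244  0.97   0.001]
 [ 0.001  0.001 -1.   ]] [ 0.56  0.38 -0.06  1.59  0.02  1.17  1.83]
[318.71597503 255.93741833]
wrist spot_point handle 0.96 [ 0.515  -0.3446  0.0021]
wrist spot_point handle 0.6 [ 0.6585 -0.4497 -0.0021]
```

View pics/w3.png

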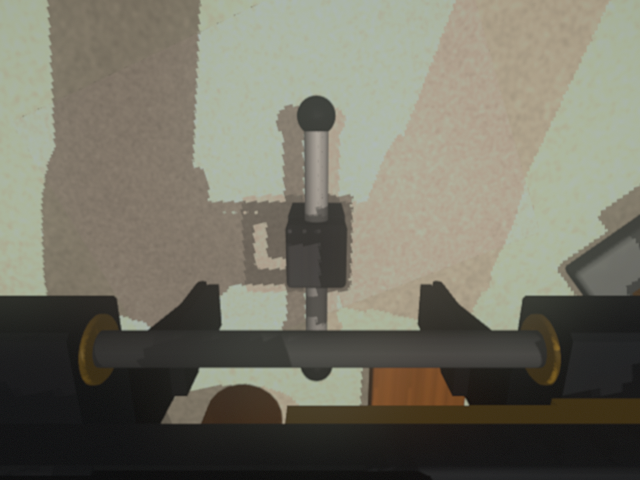

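The hub is square between the fingers, with its top centre at about (317,255) where predicted. Going down to grasp.

Emit:
arm_command(xyz=[[0,0,-0.03],[0,0,-0.06],[0,0,-0.085],[0,0,-0.1065],[0,0,-0.1065],[0,0,-0.1065],[0,0,-0.1065]], rot=[[0,0,0],[0,0,0],[0,0,0],[0,0,0],[0,0,0],[0,0,0],[0,0,0]])

```text
time: 5.35
ee_pos: [0.5139, -0.3473, 0.0285]
eef_rot: [0.124, 0.992, -0.001, 0.001]
ft_force: [0.1, -0.1, -0.0]
width: 0.087
grip_force: 0.0
```

Emit:
arm_command(xyz=[[0,0,0],[0,0,0],[0,0,0],[0,0,0],[0,0,0],[0,0,0],[0,0,0],[0,0,0],[0,0,0],[0,0,0]], rot=[[0,0,0],[0,0,0],[0,0,0],[0,0,0],[0,0,0],[0,0,0],[0,0,0],[0,0,0],[0,0,0],[0,0,0]], grip=0, squeeze=35)

```text
time: 6.18
ee_pos: [0.5125, -0.3467, 0.0261]
eef_rot: [0.124, 0.992, -0.0, 0.0]
ft_force: [0.0, -0.9, -0.1]
width: 0.0358
grip_force: 35.0
```

Emit:
arm_command(xyz=[[0,0,0.01],[0,0,0.04],[0,0,0.07],[0,0,0.1],[0,0,0.13],[0,0,0.16],[0,0,0.19],[0,0,0.215],[0,0,0.215]], rot=[[0,0,0],[0,0,0],[0,0,0],[0,0,0],[0,0,0],[0,0,0],[0,0,0],[0,0,0],[0,0,0]])

```text
time: 6.93
ee_pos: [0.5141, -0.3473, 0.2472]
eef_rot: [0.124, 0.992, -0.001, 0.004]
ft_force: [0.5, -0.2, -3.3]
width: 0.0362
grip_force: 35.0
```

Emit:
arm_command(xyz=[[0.01,0.025,0],[0.02,0.05,0],[0.03,0.075,0],[0.04,0.1,0],[0.05,0.125,0],[0.06,0.15,0],[0.07,0.175,0],[0.08,0.2,0],[0.09,0.225,0],[0.1,0.25,0],[0.11,0.275,0],[0.114,0.295,0],[0.117,0.31,0],[0.117,0.31,0],[0.117,0.31,0],[0.117,0.31,0]], rot=[[0,0,0.05],[0,0,0.1],[0,0,0.15],[0,0,0.2],[0,0,0.25],[0,0,0.3],[0,0,0.35],[0,0,0.4],[0,0,0.45],[0,0,0.45],[0,0,0.45],[0,0,0.45],[0,0,0.45],[0,0,0.45],[0,0,0.45],[0,0,0.45]])

```text
time: 8.27
ee_pos: [0.6289, -0.0375, 0.2401]
eef_rot: [-0.101, 0.995, -0.0, -0.001]
ft_force: [0.1, -1.4, -5.6]
width: 0.0358
grip_force: 35.0
```

```bash
python3 - <<'E'
from h import *
s=r.read_state(); print(s['ee_pos'],s['eef_rot'],s['joint_positions'].round(2),s['ft_force'],s['width'])
shot('wrist','w4'); det('wrist',['handle','press_seat','press'])
shot('side','s4'); det('side',['nose_tip','handle'])
shot('scene','c4'); det('scene',['nose_tip','handle'])
a=cv2.imread('pics/s4.png');b=cv2.imread('pics/c4.png')
u=pix('side',[.63,-.036,.2]).astype(int);v=pix('scene',[.63,-.036,.2]).astype(int);print(u,v)
f=lambda i,u:cv2.resize(i[u[1]-60:u[1]+60,u[0]-60:u[0]+60],(400,400),interpolation=2)
w=cv2.resize(cv2.imread('pics/w4.png'),(400,300)); w=cv2.copyMakeBorder(w,0,100,0,0,0)
cv2.imwrite('pics/m4.png',np.hstack([f(a,u),f(b,v)]))
E
```

```text
[ 0.6289079  -0.03745611  0.24007155] [-1.00542590e-01  9.94932298e-01 -1.81642142e-04 -9.36250590e-04] [ 0.2   0.35 -0.27  1.41  0.1   1.4   1.69] [ 0.07890772 -1.42211915 -5.58642879] 0.03579073047315906
wrist spot_point handle 0.76 [ 0.6288 -0.0363  0.2158]
wrist spot_point handle 0.2 [0.7158 0.2911 0.0024]
side spot_point nose_tip 0.88 [ 0.6277 -0.0416  0.1949]
side spot_point nose_tip 0.56 [6.231e-01 4.173e-01 6.000e-04]
side spot_point nose_tip 0.45 [ 0.361  -0.1393  0.0012]
side spot_point handle 0.72 [ 0.2322 -0.4348  0.0031]
side spot_point handle 0.7 [ 0.4719 -0.6563  0.0019]
side spot_point handle 0.61 [ 0.6267 -0.0341  0.2203]
scene spot_point nose_tip 0.87 [ 0.6301 -0.0385  0.1908]
scene spot_point handle 0.66 [ 0.2336 -0.4288 -0.0014]
scene spot_point handle 0.66 [ 4.705e-01 -6.562e-01  4.000e-04]
scene spot_point handle 0.63 [0.7087 0.287  0.0042]
[268 222] [354 259]
```

View pics/m4.png

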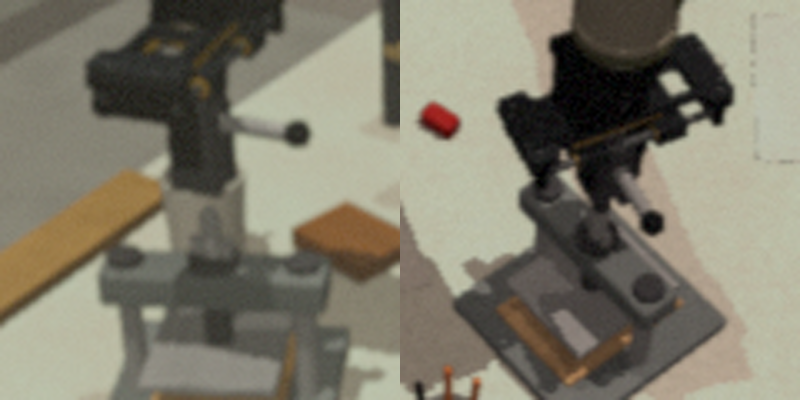

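Side view: the nose tip (crop 210,210) sits right under the hub, and about 6° of turn is left to the key line. I'll lower it slowly and watch the forces.

Emit:
arm_command(xyz=[[0,0,-0.01],[0,0,-0.018],[0,0,-0.022],[0,0,-0.025],[0,0,-0.028],[0,0,-0.028]], rot=[[0,0,0],[0,0,0],[0,0,0],[0,0,0],[0,0,0],[0,0,0]])

```text
time: 9.27
ee_pos: [0.6293, -0.0367, 0.2124]
eef_rot: [-0.101, 0.995, -0.0, -0.0]
ft_force: [-0.5, 0.4, -4.5]
width: 0.0359
grip_force: 35.0
```

Emit:
arm_command(xyz=[[0,0,-0.003],[0,0,-0.006],[0,0,-0.009],[0,0,-0.009]], rot=[[0,0,0],[0,0,0],[0,0,0],[0,0,0]])

```text
time: 9.6
ee_pos: [0.6298, -0.0379, 0.2036]
eef_rot: [-0.1, 0.995, -0.001, 0.0]
ft_force: [3.5, -4.8, -4.2]
width: 0.036
grip_force: 35.0
```

Emit:
arm_command(xyz=[[0.0005,-0.0008,0],[0.0005,-0.0008,0],[0.0005,-0.0008,-0.003],[0.0005,-0.0008,-0.006],[0.0005,-0.0008,-0.008],[0.0005,-0.0008,-0.008]], rot=[[0,0,0],[0,0,0],[0,0,0],[0,0,0],[0,0,0],[0,0,0]])

```text
time: 10.1
ee_pos: [0.6301, -0.038, 0.1956]
eef_rot: [-0.101, 0.995, -0.0, 0.0]
ft_force: [2.5, -5.2, -5.2]
width: 0.0357
grip_force: 35.0
```

Emit:
arm_command(xyz=[[0.0003,-0.0008,0],[0.0003,-0.0008,-0.002],[0.0003,-0.0008,-0.004],[0.0003,-0.0008,-0.0055],[0.0003,-0.0008,-0.0055]], rot=[[0,0,0],[0,0,0],[0,0,0],[0,0,0],[0,0,0]])

```text
time: 10.52
ee_pos: [0.6302, -0.0381, 0.1901]
eef_rot: [-0.101, 0.995, 0.0, -0.0]
ft_force: [0.5, -3.0, -6.6]
width: 0.0357
grip_force: 35.0
```

Emit:
arm_command(xyz=[[0.0001,-0.0005,-0.0005],[0.0001,-0.0005,-0.001],[0.0001,-0.0005,-0.0015],[0.0001,-0.0005,-0.0015]], rot=[[0,0,0],[0,0,0],[0,0,0],[0,0,0]])

```text
time: 10.85
ee_pos: [0.6304, -0.0381, 0.1897]
eef_rot: [-0.101, 0.995, 0.0, 0.0]
ft_force: [-3.5, -1.2, 2.9]
width: 0.0359
grip_force: 35.0
```

Resting on the key at about 8 N. Now turning toward the key line.

Emit:
arm_command(xyz=[[-0.0002,0,0],[-0.0002,0,0],[-0.0002,0,0],[-0.0002,0,0],[-0.0002,0,0],[-0.0002,0,0],[-0.0002,0,0]], rot=[[0,0,0.02],[0,0,0.04],[0,0,0.06],[0,0,0.08],[0,0,0.1],[0,0,0.1],[0,0,0.1]])

```text
time: 11.43
ee_pos: [0.6301, -0.0387, 0.1882]
eef_rot: [-0.151, 0.989, 0.0, -0.0]
ft_force: [0.2, -0.6, -5.0]
width: 0.0358
grip_force: 35.0
```

The load fell back to the handle's weight and the height dropped, so the slot is over the key. Now letting it down 14 mm in small steps.

Emit:
arm_command(xyz=[[0,0,-0.002],[0,0,-0.004],[0,0,-0.006],[0,0,-0.008],[0,0,-0.0095],[0,0,-0.0095]], rot=[[0,0,0],[0,0,0],[0,0,0],[0,0,0],[0,0,0],[0,0,0]])

```text
time: 11.93
ee_pos: [0.6301, -0.0387, 0.1791]
eef_rot: [-0.15, 0.989, 0.0, -0.0]
ft_force: [1.3, -1.1, -5.4]
width: 0.0356
grip_force: 35.0
```

Emit:
arm_command(xyz=[[0,0,-0.001],[0,0,-0.002],[0,0,-0.003],[0,0,-0.0035],[0,0,-0.0035]], rot=[[0,0,0],[0,0,0],[0,0,0],[0,0,0],[0,0,0]])

```text
time: 12.35
ee_pos: [0.6302, -0.0387, 0.1761]
eef_rot: [-0.15, 0.989, -0.0, -0.0]
ft_force: [0.0, -1.3, -3.6]
width: 0.0354
grip_force: 35.0
```

Emit:
arm_command(xyz=[[0,0,-0.0005],[0,0,-0.001],[0,0,-0.0015],[0,0,-0.0015],[0,0,-0.0015]], rot=[[0,0,0],[0,0,0],[0,0,0],[0,0,0],[0,0,0]])

```text
time: 12.77
ee_pos: [0.6303, -0.0387, 0.176]
eef_rot: [-0.15, 0.989, -0.0, 0.0]
ft_force: [-4.8, -1.6, 6.3]
width: 0.036
grip_force: 35.0
```

It bottomed out exactly 14 mm below the key contact, so it is home. Unloading, releasing and retreating.

Emit:
arm_command(xyz=[[0,0,0.001],[0,0,0.001],[0,0,0.001],[0,0,0.001],[0,0,0.001],[0,0,0.001],[0,0,0.001],[0,0,0.001],[0,0,0.001],[0,0,0.001]], rot=[[0,0,0],[0,0,0],[0,0,0],[0,0,0],[0,0,0],[0,0,0],[0,0,0],[0,0,0],[0,0,0],[0,0,0]], grip=1, squeeze=10)

```text
time: 13.6
ee_pos: [0.6302, -0.0386, 0.1756]
eef_rot: [-0.151, 0.989, 0.0, -0.0]
ft_force: [-0.9, -0.2, -0.5]
width: 0.0858
grip_force: 0.0
```

Emit:
arm_command(xyz=[[0,0,0.015],[0,0,0.04],[0,0,0.07],[0,0,0.1],[0,0,0.13],[-0.02,0,0.14],[-0.04,0,0.14],[-0.04,0,0.14],[-0.04,0,0.14]], rot=[[0,0,0],[0,0,0],[0,0,0],[0,0,0],[0,0,0],[0,0,0],[0,0,0],[0,0,0],[0,0,0]])

```text
time: 14.35
ee_pos: [0.59, -0.0387, 0.3162]
eef_rot: [-0.15, 0.989, -0.0, 0.001]
ft_force: [-0.5, -0.6, -0.3]
width: 0.087
grip_force: 0.0
```

```bash
python3 - <<'E'
from h import *
s=r.read_state(); print(s['ee_pos'],s['width'],s['ft_force'],s['time'])
r.camera('wrist'); det('wrist',['handle','press_seat'])
shot('side','s5'); det('side',['handle'])
shot('scene','c5'); det('scene',['handle'])
a=cv2.imread('pics/s5.png');b=cv2.imread('pics/c5.png')
f=lambda i,u:cv2.resize(i[u[1]-60:u[1]+60,u[0]-60:u[0]+60],(400,400),interpolation=2)
cv2.imwrite('pics/m5.png',np.hstack([f(a,(268,222)),f(b,(354,259))]))
E
```

```text
[ 0.58995751 -0.03871878  0.31623422] 0.08698963551294304 [-0.52091127 -0.63644487 -0.26065616] 14.35
wrist spot_point handle 0.71 [ 0.6339 -0.0359  0.1496]
side spot_point handle 0.97 [ 0.2368 -0.4336  0.004 ]
side spot_point handle 0.61 [ 0.4747 -0.6561  0.003 ]
scene spot_point handle 0.82 [ 0.2356 -0.4332 -0.0031]
scene spot_point handle 0.8 [ 0.6328 -0.0403  0.1492]
scene spot_point handle 0.8 [ 0.4705 -0.6541  0.0014]
```

View pics/m5.png

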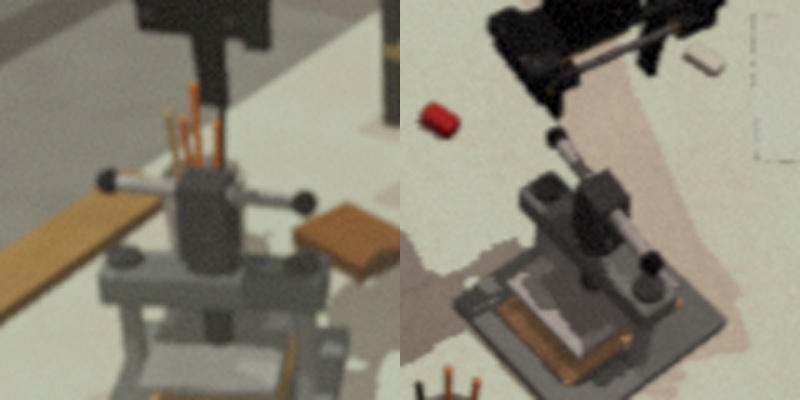

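The handle sits upright and home on the spindle (hub at side crop 208,220), with its foot measured at z≈0.149. The gripper is clear, so I'm handing in.

```bash
python3 -c "
from h import *
print(r.close_job())"
```

```text
the job is handed in; nothing more can be done
None
```

The T-handle is back on the spindle, keyed and fully home on the shoulder; it has been let go, measured forces stayed around 10 N or less, and the job is handed in.

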